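# Close the screw-top jars and sort out the one that binds

### The job

The three square jars in the wooden rack have their screw lids only started: turn each lid clockwise as far as it will go. Slide every jar whose lid comes fully home along its lane up against the far rail, so that the closed jars stand in a row, and slide any jar whose lid binds short of home up against the near rail. Keep the jars upright in the rack and leave the mug, tin and glass where they stand.

Things in the scene. Friction and masses are not known exactly. Their poses are not given: they have to be found in the camera images.
- rack: fixed wooden rack, 214 (x) x 294 mm (y). Origin: centre of its underside; x along the lanes away from the robot, y left. Floor 8 mm thick; tops of all rails 30 mm above the worktop. Three lanes with middles at y = -92, 0, +92 mm, 74 mm wide, inner ends (near and far rail) at x = -95 and +95 mm: a jar against the far rail has its middle at x = +60 mm, near rail -60 mm.
- jar_1: white stoneware jar, square body 70 x 70 mm, 50 mm high, about 0.5 kg with lid, loose; stands about midway along one lane (which lane varies), sides along the rails, which keep it from turning. Origin: centre of its underside, z up. Slides along its lane when pushed low on the body's side. The three jars look alike.
- lid_1_grip (a point): middle of the grip bar on the wooden screw lid of jar_1. The lid is a disc 64 mm across, 14 mm high; the bar across its top is 58 mm long (point x), 12 mm thick (point y) and reaches from 11 mm below this point (the disc's top) to 10 mm above it; the disc's underside is 25 mm below it. The point turns and sinks with the lid; z up.
- lid_1 (a joint): turn of jar_1's lid in rad, growing clockwise seen from above; starts at 0.1 to 0.5; 1.6 is fully home (1 mm gap under the disc). It sinks 5 mm per rad and cannot lift off. Turning takes 0.12 N m; at its stop the torque rises steeply. A lid that binds stops at least 0.4 rad short of home, leaves a plain gap and cannot be forced. Any lid may bind.
- jar_2: white stoneware jar, square body 70 x 70 mm, 50 mm high, about 0.5 kg with lid, loose; stands about midway along one lane (which lane varies), sides along the rails, which keep it from turning. Origin: centre of its underside, z up. Slides along its lane when pushed low on the body's side. The three jars look alike.
- lid_2_grip (a point): middle of the grip bar on the wooden screw lid of jar_2. The lid is a disc 64 mm across, 14 mm high; the bar across its top is 58 mm long (point x), 12 mm thick (point y) and reaches from 11 mm below this point (the disc's top) to 10 mm above it; the disc's underside is 25 mm below it. The point turns and sinks with the lid; z up.
- lid_2 (a joint): turn of jar_2's lid in rad, growing clockwise seen from above; starts at 0.1 to 0.5; 1.6 is fully home (1 mm gap under the disc). It sinks 5 mm per rad and cannot lift off. Turning takes 0.12 N m; at its stop the torque rises steeply. A lid that binds stops at least 0.4 rad short of home, leaves a plain gap and cannot be forced. Any lid may bind.
- jar_3: white stoneware jar, square body 70 x 70 mm, 50 mm high, about 0.5 kg with lid, loose; stands about midway along one lane (which lane varies), sides along the rails, which keep it from turning. Origin: centre of its underside, z up. Slides along its lane when pushed low on the body's side. The three jars look alike.
- lid_3_grip (a point): middle of the grip bar on the wooden screw lid of jar_3. The lid is a disc 64 mm across, 14 mm high; the bar across its top is 58 mm long (point x), 12 mm thick (point y) and reaches from 11 mm below this point (the disc's top) to 10 mm above it; the disc's underside is 25 mm below it. The point turns and sinks with the lid; z up.
- lid_3 (a joint): turn of jar_3's lid in rad, growing clockwise seen from above; starts at 0.1 to 0.5; 1.6 is fully home (1 mm gap under the disc). It sinks 5 mm per rad and cannot lift off. Turning takes 0.12 N m; at its stop the torque rises steeply. A lid that binds stops at least 0.4 rad short of home, leaves a plain gap and cannot be forced. Any lid may bind.
- mug: bystander: two-tone mug with a handle, 78 x 116 x 101 mm, origin centre of underside
- tin: bystander: small food tin, 58 x 57 x 72 mm, origin centre of underside
- glass: bystander: clear tumbler, 81 x 81 x 92 mm, origin centre of underside
Mind the look-alikes: they are no part of the job. What is shaped like the jar_2 but turquoise is not meant.

How it is judged:
By the outcome, as a careful person would: the job done as asked, in the order asked, and still so for the second after the job is handed in, with the robot touching nothing.
It also fails if it takes over 72 s, if anything falls off the work surface, if the arm or the gripper's body presses on something with over 40 N, if the wrist force passes 120 N, or if a joint passes its speed limit or range.

### The arm

A 6-joint arm with a two-finger parallel gripper is mounted at the origin on a cart in front of the work surface, level with it; the furniture and walls round the work are solid. World frame = base frame: x ahead of the robot, y to its left, z up, the work surface at z = 0. Lengths are in mm, angles in degrees, forces in N, time in s.
With the tool pointing down it reaches from about 350 to 850 mm from the base axis. Payload 8.1 kg.
Tool frame: the origin (TCP) lies at the very end of the fingers, on their centre line; the grasp point (between the pads) lies 19 mm behind it; z points along the fingers, y is the line along which they close (so a half turn about z gives the same grasp; the last joint's range is limited). The gripper opens to 85 mm and grips with 20 to 120 N. Pads are 22 mm wide; open, the fingers measure 114 mm over their backs; the gripper's body (76 mm by 85 mm) begins 54 mm behind the grasp point. The pads swing forward as they close: fully open they stand 13 mm farther back than shut.
Start: joints at [71.368, 7.471, 85.268, -0, 87.261, -4.893], TCP at [142.483, 582.841, 231.292] pointing down, gripper open.
Joint ranges: [-169.43, 169.43], [-51.17, 129.36], [1.28, 143.12], [-76.62, 256.62], [0, 156.53], [-152.29, 152.29]. Speed limits (degrees/s): [136.94, 136.94, 159.86, 180, 180, 180].

### API

Orientations are given as [roll, pitch, yaw] about the fixed x, y, z axes, in that order (R = Rz(yaw) Ry(pitch) Rx(roll)).
In Python, from bench import r gives the robot as it stands.
- The arm moves only by the shell command python3 -m jog 'ROWS' [FORCE]. ROWS is JSON, a list of rows, each a list of 7 numbers: the turn, a rotation vector about the tool's x, y, z in degrees, then the shift along the tool's x, y, z in mm, then the closure, from -1 (fully open) to 1 (shut), so that 0 is half open. A call has 1 to 5 rows; each row shifts and turns the commanded pose from where the row before left it, along the tool's axes as they then stand; what a row does not reach is not made up. A row lasts 1/10 s, in which the tool goes at most 50 mm and 8.59 degrees, less where a joint would pass 70% of its speed; a pose out of reach is approached as far as the arm can. A call is refused whole if a number of a shift passes 50 or a number of a turn 8.59, either way. A call with a gripper value outside its range is refused whole. The fingers move at their own pace and stop on an object; FORCE is the grip in N (left out, the last holds). Time passes only in rows, so rows that do not move let the fingers close. It gives the time, the measured TCP pose, the force, the opening and the grip force at its end, in the units of the state.
- r.sense(): the state, without advancing time (a new reading comes with each control period).
- r.snapshot(name): name is "scene" or "top" or "wrist"; returns a dict with "pixels" (384x512x3 uint8, red, green, blue), "fx", "fy", "cx", "cy" (pixels), "world_to_cam" (4x4, takes a point from world to camera coordinates); the wrist camera has in their place "hand_eye" (4x4, takes a point from camera to tool coordinates, whose origin is the TCP and whose axes are the flange's). Camera axes: x right, y up, looking along -z (the intrinsics and any distortion apply to the point x, -y, -z); pixel columns grow to the right and rows downward; lengths in mm; the calibration is good to about 2 mm. A picture is of the moment at which its call begins: read the wrist's pose just before it. There is no depth.
- r.hand_in(): hands the job in; it is judged then, once.
The state is a dict: "time": time; "joint_pos": joint angles; "qd": joint speeds; "joint_efforts": joint torques, N m; "tool_pos": TCP position; "tcp_rot": TCP orientation; "ft_force": force on the tool from outside, world axes, zero at the start; "wrist_torque": the same for the moment, N m; "finger_gap": finger opening in mm; "grip_force": force on a finger pad.
Only numpy, scipy, OpenCV 4.12 (cv2) and the standard library are available. Lean on these libraries where they do the work, as an engineer would, in place of code of your own. Each camera call takes 0.05 s, during which the arm holds its last target. There are 200 camera calls.

## Working session

There is one attempt and no reset: what is moved stays moved. The work goes in short steps, Python scripts to look and compute and a shell command to move; the robot and the scene stay as the last step left them, time stands still between calls to the robot, and variables do not carry over. Pictures are saved under pics/ and viewed, at most 10 in all, crops included, and the job is handed in when it is done.

```bash
mkdir -p pics; ls; cat > h.py <<'E'
import numpy as np, cv2
from bench import r
def snap(name,fn=None):
    s=r.sense(); p=r.snapshot(name); im=cv2.cvtColor(np.array(p["pixels"],dtype=np.uint8),cv2.COLOR_RGB2BGR)
    if fn: cv2.imwrite("pics/"+fn,im)
    return p,im,s
def ray(p,u,v):
    d=np.array([(u-p["cx"])/p["fx"],-(v-p["cy"])/p["fy"],-1.])
    M=np.linalg.inv(np.array(p["world_to_cam"])); return M[:3,3],M[:3,:3]@d
def onz(p,u,v,z):
    o,d=ray(p,u,v); return o+d*(z-o[2])/d[2]
E
python3 - <<'E'
from h import *
p,im,s=snap("top","t1.png"); p2,im2,_=snap("scene","s1.png")
print({k:v for k,v in p.items() if k!="pixels"}); print(s)
E
```

```text
pics
{'fx': 355.82025364882054, 'fy': 355.82025364882054, 'cx': 254.5918423698561, 'cy': 186.10305308968927, 'world_to_cam': array([[ 1.54290971e-02, -9.99830205e-01, -1.00749729e-02,
         1.17861254e+01],
       [ 9.93266022e-01,  1.41691201e-02,  1.14986282e-01,
        -5.61964254e+02],
       [-1.14824004e-01, -1.17812627e-02,  9.93315987e-01,
        -1.09530957e+03],
       [ 0.00000000e+00,  0.00000000e+00,  0.00000000e+00,
         1.00000000e+00]])}
{'time': 0.0, 'joint_pos': array([ 7.13672704e+01,  7.51555427e+00,  8.53306941e+01, -1.56343071e-03,
        8.72635736e+01, -4.89254462e+00]), 'qd': array([-0.05805474, -0.04628501, -0.09437964,  0.07255028, -0.0019523 ,
       -0.00735043]), 'joint_efforts': array([-1.76325306e-03, -5.69360447e+01, -5.00558996e+01, -3.14322706e-04,
        1.40367297e-02,  3.76076446e-05]), 'tool_pos': array([142.31025916, 582.28760469, 230.2262503 ]), 'tcp_rot': array([-1.79890445e+02, -7.81059614e-03,  1.66259884e+02]), 'ft_force': array([-0.5017345 ,  0.73757735,  0.72590167]), 'wrist_torque': array([ 0.01112844, -0.07248057,  0.04542933]), 'grip_force': 0.0, 'finger_gap': 85.43987479688711}
```

View pics/t1.png

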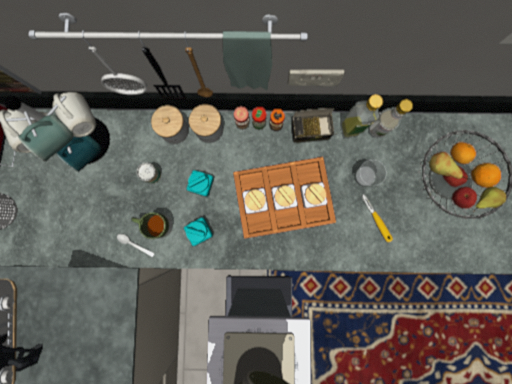

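View pics/s1.png

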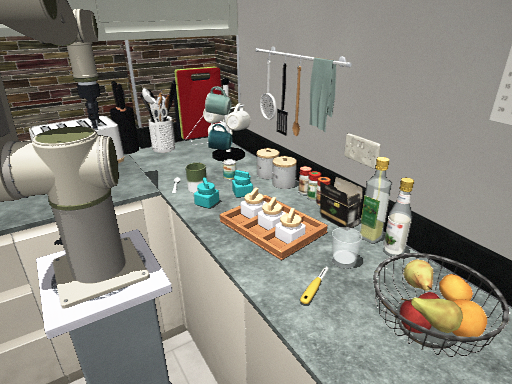

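Top view: the rack is at about (285,197). The three white jars with wooden lids are at (255,200), (285,195) and (315,194). The turquoise look-alikes at (200,183) and (199,232) are not meant. The mug is at (152,225), the tin at (148,172) and the glass at (366,173). I'll confirm in a crop and measure.

```bash
python3 - <<'E'
from h import *
p,im,s=snap("top")
cv2.imwrite("pics/c1.png",cv2.resize(im[145:250,220:350],None,fx=6,fy=5.7,interpolation=cv2.INTER_CUBIC))
hsv=cv2.cvtColor(im,cv2.COLOR_BGR2HSV)
roi=np.zeros(im.shape[:2],np.uint8); roi[145:250,225:345]=255
m=cv2.inRange(hsv,(3,110,60),(16,255,255))&roi
m=cv2.morphologyEx(m,cv2.MORPH_OPEN,np.ones((3,3)))
c=max(cv2.findContours(m,0,2)[0],key=cv2.contourArea)
W=np.array([onz(p,u,v,30)[:2] for u,v in c[:,0].astype(float)],np.float32)
R=cv2.minAreaRect(W); print("rack",R,cv2.boxPoints(R).round(0).tolist())
l=cv2.inRange(hsv,(12,30,150),(30,160,255))&roi
for c in cv2.findContours(l,0,2)[0]:
    if cv2.contourArea(c)>40:
        M=cv2.moments(c); u,v=M['m10']/M['m00'],M['m01']/M['m00']; print("lid",cv2.contourArea(c),u,v,onz(p,u,v,75).round(1))
print(im[195:206,255].tolist(),im[197,240].tolist())
E
```

```text
rack ((529.81982421875, -72.3770751953125), (213.9290771484375, 292.6693420410156), 10.671456336975098) [[398.0, 52.0], [452.0, -236.0], [662.0, -196.0], [608.0, 91.0]]
lid 331.5 254.74660633484163 199.81045751633985 [514.9  18.5  75. ]
lid 335.0 285.03432835820894 195.8179104477612 [528.4 -73.3  75. ]
lid 334.5 315.4280019930244 193.88938714499253 [ 535.7 -165.4   75. ]
[[127, 189, 216], [110, 164, 196], [117, 177, 211], [137, 205, 228], [152, 226, 236], [154, 227, 237], [151, 222, 233], [138, 208, 227], [126, 189, 219], [124, 185, 219], [134, 200, 230]] [61, 112, 176]
```

View pics/c1.png

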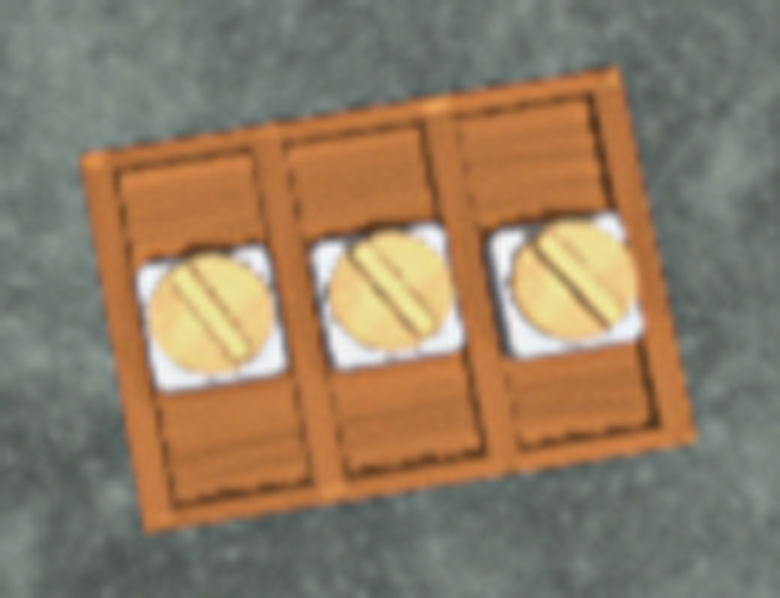

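The crop confirms it: three white jars with wooden lids in the rack, and the turquoise ones are outside it. The rack measures 214 x 293, which matches, with yaw 10.7° and centre (530,-72). The lids lie on the three lanes. I'll move over the rack and look again with the wrist camera.

```bash

python3 -m jog '[[0,0,0,-28,-30.6,-5.5,0],[0,0,0,-28,-30.6,-5.5,0],[0,0,0,-28,-30.6,-5.5,0],[0,0,0,-28,-30.6,-5.5,0],[0,0,0,-28,-30.6,-5.5,0]]'
python3 -m jog '[[0,0,0,-28,-30.6,-5.5,0],[0,0,0,-28,-30.6,-5.5,0],[0,0,0,-28,-30.6,-5.5,0],[0,0,0,-28,-30.6,-5.5,0],[0,0,0,-28,-30.6,-5.5,0]]'
python3 -m jog '[[0,0,0,-28,-30.6,-5.5,0],[0,0,0,-28,-30.6,-5.5,0],[0,0,0,-28,-30.6,-5.5,0],[0,0,0,-28,-30.6,-5.5,0],[0,0,0,-28,-30.6,-5.5,0]]'
python3 -m jog '[[0,0,0,-28,-30.6,-5.5,0],[0,0,0,-28,-30.6,-5.5,0],[0,0,0,-28,-30.6,-5.5,0],[0,0,8.5,0,0,0,0],[0,0,8.5,0,0,0,0]]'
python3 -m jog '[[0,0,8.5,0,0,0,0],[0,0,8.5,0,0,0,0],[0,0,8.5,0,0,0,0],[0,0,8.5,0,0,0,0],[0,0,8.5,0,0,0,0]]'
python3 -m jog '[[0,0,8.5,0,0,0,0],[0,0,8.5,0,0,0,0],[0,0,8.5,0,0,0,0],[0,0,8.5,0,0,0,0],[0,0,8.5,0,0,0,0]]'
python3 -m jog '[[0,0,8.5,0,0,0,0],[0,0,8.5,0,0,0,0],[0,0,8.5,0,0,0,0],[0,0,0,0,0,0,0]]'
python3 - <<'E'
from h import *
p,im,s=snap("wrist","w1.png")
print({k:v for k,v in p.items() if k!="pixels"}); print(s["tool_pos"],s["tcp_rot"],s["joint_pos"])
np.savez("w1.npz",im=im,pos=s["tool_pos"],rot=s["tcp_rot"])
E
```

```text
time: 0.65
tool_pos: [242.5, 399.4, 258.6]
tcp_rot: [-180.0, -0.0, 166.3]
ft_force: [1.2, 0.2, 0.2]
finger_gap: 42.9
grip_force: 0.0
time: 1.15
tool_pos: [342.1, 217.5, 286.4]
tcp_rot: [180.0, 0.0, 166.3]
ft_force: [0.7, 1.4, -0.4]
finger_gap: 42.8
grip_force: 0.0
time: 1.65
tool_pos: [441.9, 35.5, 314.0]
tcp_rot: [180.0, 0.0, 166.2]
ft_force: [-0.2, 0.1, -0.2]
finger_gap: 42.7
grip_force: 0.0
time: 2.15
tool_pos: [501.4, -73.3, 329.7]
tcp_rot: [-180.0, -0.1, 148.8]
ft_force: [1.1, 0.7, -0.1]
finger_gap: 42.6
grip_force: 0.0
time: 2.65
tool_pos: [501.1, -71.9, 329.9]
tcp_rot: [-180.0, -0.0, 106.4]
ft_force: [0.2, -0.6, -0.4]
finger_gap: 42.6
grip_force: 0.0
time: 3.15
tool_pos: [501.1, -71.8, 329.9]
tcp_rot: [-180.0, 0.0, 63.9]
ft_force: [0.1, 0.1, 1.1]
finger_gap: 42.5
grip_force: 0.0
time: 3.55
tool_pos: [501.1, -71.9, 330.0]
tcp_rot: [-180.0, 0.0, 38.6]
ft_force: [-0.6, -0.7, -0.3]
finger_gap: 42.5
grip_force: 0.0
{'fx': 322.9189055307496, 'fy': 322.9189055307496, 'cx': 261.89532811412124, 'cy': 193.23450307182597, 'hand_eye': array([[-3.59852186e-05,  9.58325194e-01,  2.85679579e-01,
         7.30541358e+01],
       [ 9.99999983e-01,  8.62031449e-05, -1.63208822e-04,
        -5.75473767e-01],
       [-1.81033604e-04,  2.85679568e-01, -9.58325181e-01,
        -1.42729033e+02],
       [ 0.00000000e+00,  0.00000000e+00,  0.00000000e+00,
         1.00000000e+00]])}
[501.09436507 -71.87750036 329.99054609] [-1.79974287e+02  2.01864437e-02  3.86172896e+01] [-1.39674757e+01 -8.23468635e+00  9.07104152e+01 -4.13802898e-04
  9.75569589e+01  3.74151850e+01]
```

View pics/w1.png

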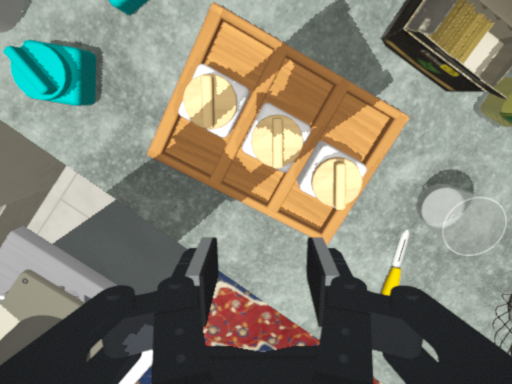

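The wrist view shows all three lids, at (210,101), (277,141) and (336,183), with the bars near vertical in the image. Next I'll measure bar centres and angles.

```bash
cat >> h.py <<'E'
from scipy.spatial.transform import Rotation as Ro
def wp(p,s):
    "give a wrist picture a world_to_cam"
    T=np.eye(4); T[:3,:3]=Ro.from_euler("xyz",s["tcp_rot"],degrees=True).as_matrix(); T[:3,3]=s["tool_pos"]
    p["world_to_cam"]=np.linalg.inv(T@np.array(p["hand_eye"])); return p
def lids(p,im,zd=79,zb=100):
    hsv=cv2.cvtColor(im,cv2.COLOR_BGR2HSV)
    m=cv2.inRange(hsv,(14,40,120),(32,170,255)); m=cv2.morphologyEx(m,cv2.MORPH_OPEN,np.ones((3,3))); m=cv2.morphologyEx(m,cv2.MORPH_CLOSE,np.ones((7,7)))
    seg=cv2.createLineSegmentDetector().detect(cv2.cvtColor(im,cv2.COLOR_BGR2GRAY))[0][:,0]
    for c in cv2.findContours(m,0,2)[0]:
        if cv2.contourArea(c)<600: continue
        (u,v),rad=cv2.minEnclosingCircle(c); w=onz(p,u,v,zd)
        if np.hypot(*(w[:2]-[530,-72]))>150: continue
        e=[onz(p,u+rad,v,zd),onz(p,u,v+rad,zd)]
        print("lid px",round(u),round(v),"xy",w[:2].round(1),"R",[round(float(np.linalg.norm(q-w)),1) for q in e])
        for x1,y1,x2,y2 in seg:
            if np.hypot((x1+x2)/2-u,(y1+y2)/2-v)<.6*rad and np.hypot(x1-x2,y1-y2)>.6*rad:
                a,b=onz(p,x1,y1,zb),onz(p,x2,y2,zb); d=b-a; n=(a+b)/2
                print("   seg",np.round([x1,y1,x2,y2]).tolist(),"len",round(float(np.linalg.norm(d)),1),"ang",round(float(np.degrees(np.arctan2(d[1],d[0]))%180),1),"mid",n[:2].round(1))
E
python3 - <<'E'
from h import *
p,im,s=snap("wrist"); lids(wp(p,s),im)
E
```

```text
lid px 274 120 xy [546.3 -53.2] R [160.8, 178.0]
```

```bash
sed -i 's/(14,40,120),(32,170,255)/(18,40,100),(32,150,255)/' h.py; python3 - <<'E'
from h import *
p,im,s=snap("wrist"); hsv=cv2.cvtColor(im,cv2.COLOR_BGR2HSV)
for u,v in [(210,101),(195,105),(277,141),(265,130),(336,183),(350,185),(245,45),(270,75),(305,85),(190,145)]: print((u,v),hsv[v,u])
lids(wp(p,s),im)
E
```

```text
(210, 101) [ 20  99 208]
(195, 105) [ 30  59 255]
(277, 141) [ 30  52 255]
(265, 130) [ 27  67 255]
(336, 183) [ 20  90 249]
(350, 185) [ 29  62 255]
(245, 45) [ 17 142 237]
(270, 75) [ 15 159 151]
(305, 85) [ 15 157 151]
(190, 145) [ 15 161 146]
lid px 337 184 xy [ 535.2 -164.9] R [33.8, 35.9]
   seg [332.0, 206.0, 333.0, 161.0] len 55.6 ang 41.4 mid [ 533.3 -153. ]
   seg [336.0, 166.0, 335.0, 207.0] len 51.3 ang 41.9 mid [ 533.1 -158.7]
lid px 277 141 xy [529.  -72.3] R [32.6, 33.2]
   seg [281.0, 167.0, 281.0, 136.0] len 36.4 ang 40.7 mid [524.5 -80.9]
   seg [284.0, 132.0, 284.0, 158.0] len 30.3 ang 39.8 mid [532.  -78.6]
   seg [274.0, 139.0, 274.0, 164.0] len 29.2 ang 39.6 mid [518.5 -74.5]
   seg [270.0, 163.0, 271.0, 139.0] len 27.7 ang 37.7 mid [517.  -71.5]
lid px 209 101 xy [515.4  19.8] R [32.9, 32.4]
   seg [211.0, 123.0, 211.0, 74.0] len 51.9 ang 36.5 mid [520.2  16.8]
   seg [216.0, 73.0, 215.0, 113.0] len 42.3 ang 34.7 mid [528.   16.9]
```

```bash

python3 -m jog '[[0,0,-1,21.5,18,40,0],[0,0,0,0,0,49,0],[0,0,0,0,0,49,0],[0,0,0,0,0,49,0],[0,0,0,0,0,30,0]]' 60
python3 -m jog '[[0,0,0,0,0,19,0],[0,0,0,0,0,10,0],[0,0,0,0,0,0,0]]'
python3 -m jog '[[0,0,0,0,0,0,1],[0,0,0,0,0,0,1],[0,0,0,0,0,0,1],[0,0,0,0,0,0,1]]' 60
python3 - <<'E'
from h import *
s=r.sense(); print(s["wrist_torque"],s["ft_force"],s["tool_pos"],s["tcp_rot"],s["joint_pos"][5],s["grip_force"])
E
```

```text
time: 4.2
tool_pos: [526.8, -71.9, 108.8]
tcp_rot: [-179.8, 0.2, 40.0]
ft_force: [0.6, 0.2, -0.1]
finger_gap: 42.6
grip_force: 0.0
time: 4.5
tool_pos: [528.3, -72.2, 82.9]
tcp_rot: [-179.9, 0.1, 39.9]
ft_force: [-1.1, -0.8, 0.5]
finger_gap: 43.2
grip_force: 0.0
time: 4.9
tool_pos: [530.2, -72.3, 85.8]
tcp_rot: [179.9, -0.1, 39.8]
ft_force: [-2.2, 3.8, 6.1]
finger_gap: 10.0
grip_force: 62.6
[0.43399141 0.28545654 0.05116605] [-2.16398618  3.84607491  6.07206859] [530.2229317  -72.34998318  85.83880971] [ 1.79917337e+02 -9.70808703e-02  3.97802504e+01] 36.93083307015039 62.55250811576843
```

```bash
cat > st.py <<'E'
from h import *
s=r.sense(); print("T",s["wrist_torque"].round(2),"F",s["ft_force"].round(1),"pos",s["tool_pos"].round(1),"yaw",s["tcp_rot"].round(1),"q6",s["joint_pos"][5].round(1),"gap",round(s["finger_gap"],1))
E
python3 -m jog '[[0,0,8.5,0,0,0.4,1],[0,0,8.5,0,0,0.7,1],[0,0,8.5,0,0,0.7,1],[0,0,8.5,0,0,0.7,1]]' >/dev/null; python3 st.py
python3 -m jog '[[0,0,6,0,0,0.5,1],[0,0,0,0,0,0,1]]'  >/dev/null; python3 st.py
```

```text
T [-0.47 -0.12  0.21] F [ 0.7 -1.7  2.1] pos [530.5 -73.2  83.1] yaw [179.9  -0.2   5.4] q6 71.3 gap 10.1
T [-0.45 -0.26 -0.14] F [ 1.7 -2.1  3.9] pos [530.5 -73.3  82.6] yaw [179.9  -0.2  -0.3] q6 77.0 gap 10.5
```

```bash

for i in 1; do python3 -m jog '[[0,0,5,0,0,0.4,1],[0,0,5,0,0,0.4,1]]' >/dev/null; python3 st.py; done
python3 -m jog '[[0,0,5,0,0,0.4,1],[0,0,5,0,0,0.4,1]]' >/dev/null; python3 st.py
python3 -m jog '[[0,0,5,0,0,0.4,1],[0,0,0,0,0,0,1]]' >/dev/null; python3 st.py
```

```text
T [-0.38  0.32  1.36] F [-1.6 -2.2  9.7] pos [530.5 -73.2  82.1] yaw [179.9  -0.2 -10.2] q6 86.9 gap 10.2
T [-0.43  0.79  2.92] F [-3.4 -2.2 13.7] pos [530.5 -73.2  81.9] yaw [179.9  -0.2 -20. ] q6 96.8 gap 10.6
T [-0.44  0.95  3.59] F [-3.8 -2.2 13.7] pos [530.6 -73.3  81.9] yaw [179.9  -0.2 -24.9] q6 101.7 gap 10.4
```

The torque climbs from yaw -5° onwards, so this lid has stopped early. I'll release it, lift and look.

```bash

python3 -m jog '[[0,0,0,0,0,0,0],[0,0,0,0,0,0,0],[0,0,0,0,0,0,0]]' >/dev/null; python3 st.py
python3 -m jog '[[0,0,0,0,0,-40,0],[0,0,0,-20,0,-49,0],[0,0,0,-20,0,-40,0],[0,0,0,0,0,0,0]]' >/dev/null; 
python3 - <<'E'
from h import *
p,im,s=snap("wrist","w2.png"); print(s["tool_pos"],s["tcp_rot"]); lids(wp(p,s),im,79,99)
E
```

```text
T [-0.    0.03 -0.04] F [ 0.6 -0.2 -0.3] pos [528.8 -72.3  79. ] yaw [ 1.80e+02  1.00e-01 -2.51e+01] q6 101.8 gap 42.1
[495.85265768 -55.77093192 212.14294677] [-179.86632622   -0.49826791  -25.1476607 ]
lid px 177 198 xy [517.   19.6] R [33.9, 36.7]
   seg [205.0, 215.0, 144.0, 186.0] len 54.7 ang 37.9 mid [518.6  14.6]
   seg [151.0, 179.0, 204.0, 205.0] len 47.9 ang 37.4 mid [524.1   8.5]
lid px 264 141 xy [529.2 -72.6] R [32.3, 33.2]
   seg [259.0, 107.0, 275.0, 148.0] len 34.1 ang 175.9 mid [540.2 -80. ]
   seg [278.0, 165.0, 257.0, 111.0] len 45.9 ang 175.9 mid [532.2 -77. ]
   seg [247.0, 115.0, 264.0, 158.0] len 35.8 ang 175.9 mid [537.1 -68.9]
lid px 365 86 xy [ 534.7 -165.3] R [34.8, 34.4]
   seg [392.0, 108.0, 329.0, 78.0] len 54.2 ang 41.4 mid [ 533.3 -155.4]
   seg [336.0, 77.0, 398.0, 105.0] len 53.0 ang 41.8 mid [ 532.6 -160.1]
   seg [351.0, 65.0, 399.0, 88.0] len 41.2 ang 41.8 mid [ 539.7 -169.2]
   seg [389.0, 87.0, 343.0, 65.0] len 38.9 ang 41.8 mid [ 543.  -163.5]
```

View pics/w2.png

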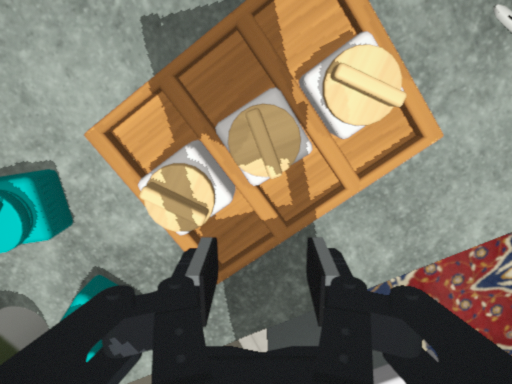

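The middle bar went from 40° to -4° (0.77 rad, where home needs at least 1.1) and then hit a hard stop, so the middle lid binds. Now the right lid.

```bash

python3 -m jog '[[0,0,-8.35,0,0,0,0],[0,0,-8.35,0,0,0,0],[0,0,-8.35,0,0,0,0],[0,0,-8.35,0,0,0,0],[0,0,-8.35,0,0,0,0]]' >/dev/null
python3 -m jog '[[0,0,-8.35,0,0,0,0],[0,0,-8.35,0,0,0,0],[0,0,-8.35,-14.5,36,0,0],[0,0,0,-14.5,36,0,0],[0,0,0,-14.5,36,20,0]]' >/dev/null
python3 -m jog '[[0,0,0,0,0,45,0],[0,0,0,0,0,40,0],[0,0,0,0,0,15,0],[0,0,0,0,0,0,0]]' ; python3 st.py
```

```text
time: 8.25
tool_pos: [525.2, -166.1, 81.9]
tcp_rot: [-179.6, 0.2, 41.6]
ft_force: [0.0, 0.8, -0.4]
finger_gap: 42.9
grip_force: 0.0
T [0.03 0.01 0.04] F [ 0.   0.8 -0.4] pos [ 525.2 -166.1   81.9] yaw [-179.6    0.2   41.6] q6 25.5 gap 42.9
```

```bash

python3 -m jog '[[0,0,0,8.2,5.9,-4,0],[0,0,0,0,0,0,0]]' >/dev/null; python3 st.py
python3 -m jog '[[0,0,0,0,0,0,1],[0,0,0,0,0,0,1],[0,0,0,0,0,0,1],[0,0,0,0,0,0,1]]' >/dev/null; python3 st.py
python3 -m jog '[[0,0,8.5,0,0,0.5,1],[0,0,8.5,0,0,0.7,1]]' >/dev/null; python3 st.py
python3 -m jog '[[0,0,8.5,0,0,0.7,1],[0,0,0,0,0,0,1]]' >/dev/null; python3 st.py
```

```text
T [-0.03  0.01  0.01] F [ 1.2 -0.5  0.8] pos [ 541.1 -166.5   93.1] yaw [179.7  -0.2  41.6] q6 26.1 gap 42.7
T [ 0.76  0.53 -0.01] F [-3.2  3.8  7. ] pos [ 538.  -165.4   90.7] yaw [-1.80e+02 -1.00e-01  4.16e+01] q6 26.1 gap 10.1
T [ 0.21 -0.33  0.11] F [1.2 2.8 1.5] pos [ 538.6 -165.7   89.4] yaw [ 1.80e+02 -1.00e-01  2.43e+01] q6 43.4 gap 9.9
T [ 0.16 -0.06 -0.09] F [0.3 1.3 2.7] pos [ 538.4 -165.9   88.5] yaw [ 1.80e+02 -1.00e-01  1.59e+01] q6 51.7 gap 10.1
```

```bash

python3 -m jog '[[0,0,8,0,0,1,1],[0,0,7,0,0,1,1]]' >/dev/null; python3 st.py
python3 -m jog '[[0,0,5,0,0,0.6,1],[0,0,0,0,0,0,1]]' >/dev/null; python3 st.py
python3 -m jog '[[0,0,5,0,0,0.6,1],[0,0,0,0,0,0,1]]' >/dev/null; python3 st.py
```

```text
T [0.15 0.19 0.12] F [-0.4  2.   7.5] pos [ 538.5 -166.1   86.9] yaw [ 1.8e+02 -1.0e-01  1.1e+00] q6 66.6 gap 9.9
T [ 0.21  0.19 -0.11] F [-0.7  1.5  6.1] pos [ 538.5 -166.2   86.4] yaw [ 1.8e+02 -1.0e-01 -3.8e+00] q6 71.4 gap 10.2
T [ 0.11  0.32 -0.15] F [0.2 1.3 6.8] pos [ 538.5 -166.3   85.9] yaw [ 1.8e+02 -1.0e-01 -8.8e+00] q6 76.4 gap 10.2
```

```bash

python3 -m jog '[[0,0,6,0,0,0.5,1],[0,0,6,0,0,0.5,1]]' >/dev/null; python3 st.py
python3 -m jog '[[0,0,4,0,0,0.3,1],[0,0,0,0,0,0,1]]' >/dev/null; python3 st.py
python3 -m jog '[[0,0,4,0,0,0.3,1],[0,0,0,0,0,0,1]]' >/dev/null; python3 st.py
```

```text
T [-0.19  0.49  0.11] F [-1.5 -0.   6.2] pos [ 538.4 -166.6   85. ] yaw [ 1.80e+02 -1.00e-01 -2.09e+01] q6 88.5 gap 10.1
T [-0.21  0.5  -0.05] F [-2.3 -0.3  7. ] pos [ 538.3 -166.7   84.6] yaw [ 1.80e+02 -1.00e-01 -2.48e+01] q6 92.4 gap 10.1
T [-0.23  0.52 -0.04] F [-1.5 -0.6  7.1] pos [ 538.2 -166.8   84.2] yaw [ 1.80e+02 -1.00e-01 -2.88e+01] q6 96.4 gap 10.1
```

```bash

python3 -m jog '[[0,0,4,0,0,0.3,1],[0,0,0,0,0,0,1]]' >/dev/null; python3 st.py
python3 -m jog '[[0,0,4,0,0,0.3,1],[0,0,0,0,0,0,1]]' >/dev/null; python3 st.py
python3 -m jog '[[0,0,4,0,0,0.3,1],[0,0,0,0,0,0,1]]' >/dev/null; python3 st.py
```

```text
T [-0.34  0.49 -0.06] F [-1.3 -0.5  6.7] pos [ 538.1 -166.8   83.9] yaw [ 1.80e+02 -1.00e-01 -3.28e+01] q6 100.4 gap 10.4
T [-0.33  0.51 -0.09] F [-2.  -0.9  5.9] pos [ 538.  -166.9   83.6] yaw [ 1.80e+02 -1.00e-01 -3.68e+01] q6 104.4 gap 10.2
T [0.09 0.29 0.43] F [-1.   0.9  7. ] pos [ 538.5 -166.4   83.4] yaw [-1.80e+02 -1.00e-01 -4.07e+01] q6 108.4 gap 9.9
```

```bash

python3 -m jog '[[0,0,4,0,0,0.2,1],[0,0,0,0,0,0,1]]' >/dev/null; python3 st.py
python3 -m jog '[[0,0,3,0,0,0.2,1],[0,0,0,0,0,0,1]]' >/dev/null; python3 st.py
python3 -m jog '[[0,0,0,0,0,0,0],[0,0,0,0,0,0,0],[0,0,0,0,0,0,0]]' >/dev/null; python3 st.py
python3 -m jog '[[0,0,0,0,0,-40,0],[0,0,0,0,0,-45,0],[0,0,-8.5,0,0,-45,0],[0,0,-8.5,0,0,0,0],[0,0,-8.5,0,0,0,0]]' >/dev/null
python3 -m jog '[[0,0,-8.5,0,0,0,0],[0,0,-8.5,0,0,0,0],[0,0,-8.5,0,0,0,0],[0,0,-8.5,0,0,0,0],[0,0,-8.5,0,0,0,0]]' >/dev/null
python3 -m jog '[[0,0,-8.5,0,0,0,0],[0,0,-8.5,0,0,0,0],[0,0,0,0,0,0,0],[0,0,0,0,0,0,0]]' >/dev/null
python3 - <<'E'
from h import *
p,im,s=snap("wrist","w3.png"); print(s["tool_pos"],s["tcp_rot"],s["joint_pos"][5]); lids(wp(p,s),im,78,98)
E
```

```text
T [0.16 0.44 1.13] F [-1.8  1.1  8.2] pos [ 538.5 -166.3   83.3] yaw [-1.80e+02 -1.00e-01 -4.47e+01] q6 112.3 gap 10.3
T [0.22 0.54 1.51] F [-1.6  1.3  8.8] pos [ 538.5 -166.3   83.3] yaw [-1.80e+02 -1.00e-01 -4.76e+01] q6 115.3 gap 10.1
T [0.05 0.   0.02] F [-0.2 -0.1 -0.2] pos [ 537.4 -166.    81.3] yaw [180.    0.  -47.8] q6 115.4 gap 42.5
[ 537.55458799 -166.01144061  211.22332016] [-1.79966425e+02  2.19783406e-02  3.68383127e+01] 30.779409320997136
lid px 260 179 xy [ 538.7 -161.8] R [31.5, 33.5]
   seg [291.0, 173.0, 229.0, 188.0] len 52.1 ang 140.9 mid [ 542.3 -159.4]
   seg [233.0, 200.0, 277.0, 188.0] len 37.9 ang 143.4 mid [ 530.6 -163.4]
   seg [234.0, 179.0, 289.0, 166.0] len 46.3 ang 139.9 mid [ 548.2 -156.7]
lid px 167 126 xy [529.  -72.3] R [33.3, 34.0]
   seg [170.0, 134.0, 153.0, 156.0] len 23.6 ang 175.4 mid [518.6 -80.1]
   seg [147.0, 156.0, 168.0, 131.0] len 27.3 ang 174.5 mid [517.7 -77. ]
   seg [169.0, 128.0, 187.0, 105.0] len 23.5 ang 175.9 mid [545.  -78.6]
lid px 60 66 xy [517.9  20.9] R [39.9, 39.4]
   seg [62.0, 31.0, 74.0, 104.0] len 50.7 ang 37.2 mid [525.6   5.6]
   seg [59.0, 108.0, 43.0, 27.0] len 56.3 ang 37.7 mid [518.   15.3]
```

The right lid turned 81° (1.41 rad) onto a hard stop, so it is home. Now the left lid, at (516,19.5) with the bar at 37°.

```bash

python3 -m jog '[[0,0,0,18.8,-32.3,0,0],[0,0,0,18.8,-32.3,0,0],[0,0,0,18.8,-32.3,0,0],[0,0,0,18.8,-32.3,0,0],[0,0,0,18.8,-32.3,30,0]]' >/dev/null
python3 -m jog '[[0,0,0,0,0,40,0],[0,0,0,0,0,35,0],[0,0,0,0,0,15,0],[0,0,0,0,0,0,0],[0,0,0,0,0,0,0]]' >/dev/null; python3 st.py
```

```text
T [-0.06 -0.02  0.04] F [0.5 0.1 0.9] pos [516.3  19.2  92.9] yaw [180.  -0.  37.] q6 49.5 gap 42.8
```

```bash

python3 -m jog '[[0,0,0,0,0,6,0],[0,0,0,0,0,0,0]]' >/dev/null; python3 st.py
python3 -m jog '[[0,0,0,0,0,0,1],[0,0,0,0,0,0,1],[0,0,0,0,0,0,1],[0,0,0,0,0,0,1]]' >/dev/null; python3 st.py
python3 -m jog '[[0,0,8,0,0,0.7,1],[0,0,8,0,0,0.7,1]]' >/dev/null; python3 st.py
python3 -m jog '[[0,0,6,0,0,0.5,1],[0,0,0,0,0,0,1]]' >/dev/null; python3 st.py
```

```text
T [-0.   -0.04  0.08] F [ 0.2 -0.2 -0.7] pos [516.4  19.2  86.6] yaw [ 1.799e+02 -1.000e-01  3.700e+01] q6 49.4 gap 42.5
T [-0.21  0.1   0.01] F [-0.6 -2.   4.8] pos [516.   19.3  86.3] yaw [179.9  -0.   37.1] q6 49.4 gap 10.4
T [-0.42  0.07  0.14] F [-1.3 -2.2  5. ] pos [516.1  19.1  84.9] yaw [ 1.799e+02 -1.000e-01  2.080e+01] q6 65.7 gap 10.1
T [-0.4  -0.13 -0.07] F [ 0.9 -3.   5. ] pos [516.1  19.1  84.3] yaw [ 1.799e+02 -1.000e-01  1.500e+01] q6 71.5 gap 9.9
```

```bash

python3 -m jog '[[0,0,6,0,0,0.5,1],[0,0,0,0,0,0,1]]' >/dev/null; python3 st.py
python3 -m jog '[[0,0,6,0,0,0.5,1],[0,0,0,0,0,0,1]]' >/dev/null; python3 st.py
```

```text
T [-0.57 -0.06 -0.16] F [-0.3 -3.7  3.9] pos [516.1  19.1  83.8] yaw [ 1.8e+02 -1.0e-01  9.1e+00] q6 77.4 gap 10.2
T [-0.57  0.   -0.13] F [-0.1 -3.   5.2] pos [516.1  19.1  83.3] yaw [ 1.8e+02 -1.0e-01  3.1e+00] q6 83.4 gap 10.4
```

```bash

python3 -m jog '[[0,0,6,0,0,0.5,1],[0,0,0,0,0,0,1]]' >/dev/null; python3 st.py
python3 -m jog '[[0,0,6,0,0,0.5,1],[0,0,0,0,0,0,1]]' >/dev/null; python3 st.py
```

```text
T [-0.68  0.05 -0.07] F [ 0.  -3.7  4.5] pos [516.   19.   82.9] yaw [ 1.8e+02 -1.0e-01 -2.9e+00] q6 89.4 gap 10.3
T [-0.61  0.12 -0.14] F [-0.6 -4.4  5.1] pos [516.   19.   82.3] yaw [ 1.8e+02 -1.0e-01 -8.9e+00] q6 95.4 gap 10.4
```

```bash

python3 -m jog '[[0,0,6,0,0,0.5,1],[0,0,0,0,0,0,1]]' >/dev/null; python3 st.py
```

```text
T [-0.62  0.11 -0.11] F [-0.6 -3.8  5.9] pos [515.9  19.   81.8] yaw [ 1.80e+02 -1.00e-01 -1.49e+01] q6 101.4 gap 10.5
```

Turned 52° so far with no stop.

```bash

python3 -m jog '[[0,0,6,0,0,0.5,1],[0,0,0,0,0,0,1]]' >/dev/null; python3 st.py
python3 -m jog '[[0,0,6,0,0,0.5,1],[0,0,0,0,0,0,1]]' >/dev/null; python3 st.py
```

```text
T [-0.66  0.19 -0.08] F [-0.5 -3.4  5.4] pos [515.9  18.9  81.3] yaw [ 1.80e+02 -1.00e-01 -2.09e+01] q6 107.4 gap 10.1
T [-0.74  0.14 -0.04] F [-1.  -3.3  5.1] pos [515.9  18.8  80.8] yaw [ 1.80e+02 -1.00e-01 -2.69e+01] q6 113.4 gap 10.4
```

```bash

python3 -m jog '[[0,0,5,0,0,0.4,1],[0,0,0,0,0,0,1]]' >/dev/null; python3 st.py
python3 -m jog '[[0,0,5,0,0,0.4,1],[0,0,0,0,0,0,1]]' >/dev/null; python3 st.py
```

```text
T [-0.82  0.16 -0.05] F [-1.6 -4.6  5.7] pos [515.8  18.8  80.4] yaw [ 1.80e+02 -1.00e-01 -3.19e+01] q6 118.4 gap 10.0
T [-0.8   0.23  0.02] F [-0.7 -5.1  5.3] pos [515.8  18.7  79.9] yaw [ 1.80e+02 -1.00e-01 -3.69e+01] q6 123.4 gap 10.3
```

```bash

python3 -m jog '[[0,0,5,0,0,0.3,1],[0,0,0,0,0,0,1]]' >/dev/null; python3 st.py
python3 -m jog '[[0,0,4,0,0,0.3,1],[0,0,0,0,0,0,1]]' >/dev/null; python3 st.py
```

```text
T [-1.36  0.78  0.9 ] F [-4.1 -8.5  8.5] pos [515.3  18.2  79.7] yaw [ 1.799e+02 -1.000e-01 -4.180e+01] q6 128.3 gap 10.1
T [-1.8   1.37  1.41] F [-7.  -9.8 12.4] pos [514.9  17.7  79.6] yaw [ 1.798e+02 -1.000e-01 -4.580e+01] q6 132.2 gap 10.6
```

```bash

python3 -m jog '[[0,0,4,0,0,0.2,1],[0,0,0,0,0,0,1]]' >/dev/null; python3 st.py
```

```text
T [-1.79  1.5   1.95] F [ -8.6 -10.5  13.4] pos [514.9  17.6  79.5] yaw [ 1.798e+02 -1.000e-01 -4.970e+01] q6 136.2 gap 10.2
```

Both home lids stop at the same bar angle (about -40°), while the middle one stopped 0.6 rad short of that. I'll release, align with the lane, close the fingers and go behind the left jar.

```bash

python3 -m jog '[[0,0,0,0,0,0,0],[0,0,0,0,0,0,0],[0,0,0,0,0,-20,0],[0,0,0,0,0,-40,0],[0,0,-7.6,0,0,0,0]]' >/dev/null
python3 -m jog '[[0,0,-7.6,0,0,0,1],[0,0,-7.6,0,0,0,1],[0,0,-7.6,0,0,0,1],[0,0,-7.6,0,0,0,1],[0,0,-7.6,0,0,0,1]]' >/dev/null
python3 -m jog '[[0,0,-7.6,0,0,0,1],[0,0,-7.6,-30,0,0,1],[0,0,0,-30,0,0,1],[0,0,0,0,0,0,1],[0,0,0,0,0,0,1]]' >/dev/null; python3 st.py
python3 - <<'E'
from h import *
p,im,s=snap("wrist","w4.png"); lids(wp(p,s),im,76,97); p,im,s=snap("top"); lids(p,im,76,97)
E
```

```text
T [ 0.   -0.04 -0.02] F [-0.2  0.   0.1] pos [455.6  12.4 138.3] yaw [-180.    -0.    10.9] q6 74.2 gap -0.5
lid px 510 144 xy [ 529.1 -133. ] R [19.9, 21.0]
   seg [494.0, 154.0, 494.0, 134.0] len 11.6 ang 23.9 mid [ 526.6 -107.7]
   seg [509.0, 127.0, 507.0, 158.0] len 18.0 ang 19.0 mid [ 528.9 -114.9]
lid px 418 118 xy [533.  -70.5] R [36.6, 37.9]
   seg [394.0, 164.0, 429.0, 75.0] len 49.9 ang 175.5 mid [530.1 -57.2]
   seg [445.0, 76.0, 406.0, 173.0] len 54.9 ang 175.5 mid [528.7 -65.7]
   seg [413.0, 73.0, 401.0, 110.0] len 19.6 ang 0.3 mid [544.3 -50. ]
lid px 270 118 xy [515.4  19.8] R [31.9, 32.6]
   seg [232.0, 141.0, 299.0, 83.0] len 48.4 ang 141.2 mid [519.1  23.7]
   seg [303.0, 84.0, 232.0, 146.0] len 51.4 ang 141.4 mid [517.7  22.5]
   seg [315.0, 101.0, 246.0, 160.0] len 50.1 ang 141.6 mid [510.8  13.8]
   seg [243.0, 158.0, 314.0, 96.0] len 51.9 ang 141.7 mid [512.2  15.2]
```

View pics/w4.png

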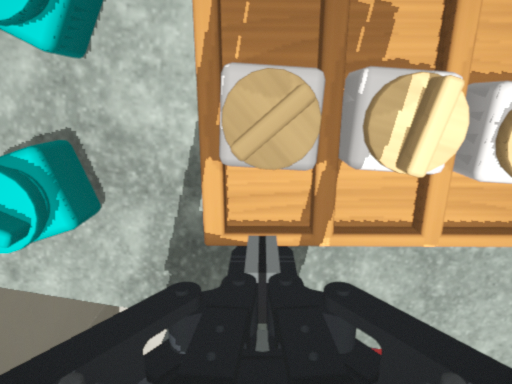

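Wrist view: the left jar is at (270,118) with its bar at -38.5° and no visible gap, so it is home. The fingers sit behind it over the lane. Next I'll go down and push.

```bash

python3 -m jog '[[0,0,0,0,4,20,1],[0,0,0,0,0,40,1],[0,0,0,0,0,35,1],[0,0,0,0,0,12,1],[0,0,0,0,0,0,1]]' >/dev/null; python3 st.py
python3 -m jog '[[0,0,0,8,0,0,1],[0,0,0,10,0,0,1],[0,0,0,10,0,0,1],[0,0,0,0,0,0,1]]' >/dev/null; python3 st.py
```

```text
T [-0.   -0.02 -0.04] F [-0.1 -0.7 -0.2] pos [455.4   8.5  29.8] yaw [-179.9    0.2   10.9] q6 73.7 gap -0.1
T [ 0.01  0.02 -0.01] F [0.7 0.5 0. ] pos [487.2  13.6  33.2] yaw [180.   -0.2  10.9] q6 74.7 gap -0.3
```

```bash

python3 -m jog '[[0,0,0,6,0,1,1],[0,0,0,6,0,1,1],[0,0,0,6,0,0,1],[0,0,0,6,0,0,1]]' >/dev/null; python3 st.py
python3 -m jog '[[0,0,0,5,0,0,1],[0,0,0,5,0,0,1],[0,0,0,0,0,0,1]]' >/dev/null; python3 st.py
```

```text
T [-0.46  0.99 -0.01] F [-6.3 -2.6  5.1] pos [507.4  17.8  29.6] yaw [1.80e+02 1.00e-01 1.09e+01] q6 75.4 gap 0.1
T [0.03 0.05 0.04] F [-0.7  0.1  0.1] pos [518.   19.9  29.6] yaw [180.    0.   10.9] q6 75.7 gap 0.2
```

```bash

python3 -m jog '[[0,0,0,4,0,0,1],[0,0,0,3,0,0,1]]' >/dev/null; python3 st.py
python3 -m jog '[[0,0,0,3,0,0,1],[0,0,0,0,0,0,1]]' >/dev/null; python3 st.py
python3 -m jog '[[0,0,0,3,0,0,1],[0,0,0,0,0,0,1]]' >/dev/null; python3 st.py
python3 - <<'E'
from h import *
p,im,s=snap("top"); lids(p,im,73,94)
E
```

```text
T [-0.31  0.9  -0.02] F [-5.5 -2.5  4.2] pos [524.1  21.   29.5] yaw [1.80e+02 1.00e-01 1.09e+01] q6 75.9 gap 0.0
T [-0.43  1.1  -0.02] F [-7.4 -3.1  4.5] pos [526.5  21.5  29.3] yaw [-180.     0.2   10.9] q6 75.9 gap -0.1
T [-0.87  3.31 -0.02] F [-22.2  -5.6  16.6] pos [526.4  21.6  28.8] yaw [-180.     0.5   10.9] q6 76.0 gap 0.2
```

The left jar is against the far rail: the force rose to 22 N at the predicted place. Now the right jar.

```bash

python3 -m jog '[[0,0,0,-10,0,0,1],[0,0,0,-30,0,0,1],[0,0,0,0,0,-40,1],[0,0,0,0,0,-50,1],[0,0,0,-10,30,0,1]]' >/dev/null
python3 -m jog '[[0,0,0,-10,38,0,1],[0,0,0,-10,39,0,1],[0,0,0,-10,39,0,1],[0,0,0,0,39,0,1],[0,0,0,0,0,0,1]]' >/dev/null
python3 -m jog '[[0,0,0,0,0,0,1],[0,0,0,0,0,0,1]]' >/dev/null; python3 st.py
```

```text
T [ 0.01 -0.03 -0.02] F [0.6 0.6 1. ] pos [ 486.8 -173.7  119.5] yaw [-180.    -0.    10.9] q6 53.8 gap -0.3
```

```bash

python3 -m jog '[[0,0,0,-5,0,30,1],[0,0,0,0,0,40,1],[0,0,0,0,0,18,1],[0,0,0,0,0,0,1],[0,0,0,0,0,0,1]]' >/dev/null; python3 st.py
python3 -m jog '[[0,0,0,6,0,0,1],[0,0,0,6,0,0,1],[0,0,0,7,0,0,1],[0,0,0,7,0,0,1],[0,0,0,7,0,0,1]]' >/dev/null; python3 st.py
python3 -m jog '[[0,0,0,7,0,0,1],[0,0,0,7,0,0,1],[0,0,0,7,0,0,1],[0,0,0,6,0,0,1],[0,0,0,6,0,0,1]]' >/dev/null; python3 st.py
```

```text
T [ 0.04 -0.01 -0.05] F [ 0.  -0.4  0.7] pos [ 482.1 -174.5   32. ] yaw [-180.     0.    10.9] q6 53.4 gap -0.3
T [-0.34  1.31 -0.07] F [-8.7 -2.   6.3] pos [ 514.9 -169.9   33.1] yaw [179.9   0.   10.9] q6 55.6 gap 0.0
T [-0.47  1.3  -0.01] F [-8.7 -3.6  7. ] pos [ 547.1 -163.8   33.1] yaw [179.9   0.   10.9] q6 57.4 gap -0.1
```

```bash

python3 -m jog '[[0,0,0,4,0,1,1],[0,0,0,4,0,0,1],[0,0,0,0,0,0,1]]' >/dev/null; python3 st.py
python3 -m jog '[[0,0,0,3,0,0,1],[0,0,0,0,0,0,1]]' >/dev/null; python3 st.py
python3 -m jog '[[0,0,0,3,0,0,1],[0,0,0,0,0,0,1]]' >/dev/null; python3 st.py
```

```text
T [-0.3   0.47 -0.04] F [-3.1 -2.4  1.9] pos [ 555.6 -162.    31.9] yaw [179.9  -0.   10.9] q6 57.9 gap -0.0
T [-0.43  0.78 -0.03] F [-4.9 -2.9  3.4] pos [ 558.  -161.5   31.6] yaw [179.9  -0.   10.9] q6 58.0 gap -0.3
T [-0.43  0.74  0.01] F [-5.2 -3.   2.8] pos [ 560.8 -160.9   31.5] yaw [179.9  -0.   10.9] q6 58.2 gap -0.1
```

```bash

python3 -m jog '[[0,0,0,2,0,0,1],[0,0,0,0,0,0,1]]' >/dev/null; python3 st.py
python3 -m jog '[[0,0,0,2,0,0,1],[0,0,0,0,0,0,1]]' >/dev/null; python3 st.py
```

```text
T [-0.63  2.36 -0.01] F [-15.5  -4.7  12.3] pos [ 560.9 -160.9   31.5] yaw [180.    0.2  10.9] q6 58.3 gap 0.1
T [-0.79  4.05 -0.01] F [-27.3  -4.7  20.2] pos [ 560.9 -160.9   31.4] yaw [-180.     0.5   10.8] q6 58.4 gap 0.1
```

The right jar is at the far rail (27 N, stopped). Now the middle jar, from its far side.

```bash

python3 -m jog '[[0,0,0,-10,0,0,1],[0,0,0,-10,0,0,1],[0,0,0,0,0,-40,1],[0,0,0,0,0,-50,1],[0,0,0,0,-10,0,1]]' >/dev/null
python3 -m jog '[[0,0,0,16,-28,0,1],[0,0,0,26,-28,0,1],[0,0,0,28,-26,0,1],[0,0,0,0,0,0,1],[0,0,0,0,0,0,1]]' >/dev/null
python3 -m jog '[[0,0,0,0,0,0,1]]' >/dev/null; python3 st.py
```

```text
T [-0.02 -0.04 -0.02] F [-0.9 -0.2  0.4] pos [595.9 -60.2 120.6] yaw [180.   -0.   10.9] q6 68.5 gap 0.3
```

```bash

python3 -m jog '[[0,0,0,-5,0,30,1],[0,0,0,0,0,40,1],[0,0,0,0,0,17,1],[0,0,0,0,0,0,1],[0,0,0,0,0,0,1]]' >/dev/null; python3 st.py
python3 -m jog '[[0,0,0,-7,0,0,1],[0,0,0,-7,0,0,1],[0,0,0,-7,0,0,1],[0,0,0,-7,0,0,1],[0,0,0,-7,0,0,1]]' >/dev/null; python3 st.py
python3 -m jog '[[0,0,0,-7,0,0,1],[0,0,0,-7,0,0,1],[0,0,0,-7,0,0,1],[0,0,0,-7,0,0,1],[0,0,0,0,0,0,1]]' >/dev/null; python3 st.py
```

```text
T [-0.01 -0.02 -0.01] F [ 1.1 -1.   0.4] pos [591.1 -61.6  34.1] yaw [180.   -0.   10.8] q6 68.3 gap 0.2
T [ 0.21 -0.87 -0.03] F [5.6 2.2 2.8] pos [558.1 -67.4  35.2] yaw [179.9  -0.2  10.9] q6 67.0 gap 0.0
T [ 0.09 -0.37 -0.01] F [2.1 0.6 1.3] pos [529.6 -72.8  34.7] yaw [ 1.80e+02 -1.00e-01  1.09e+01] q6 65.8 gap -0.0
```

```bash

python3 -m jog '[[0,0,0,-4,0,0,1],[0,0,0,-4,0,0,1],[0,0,0,-2,0,0,1],[0,0,0,0,0,0,1]]' >/dev/null; python3 st.py
python3 -m jog '[[0,0,0,-3,0,0,1],[0,0,0,0,0,0,1]]' >/dev/null; python3 st.py
python3 -m jog '[[0,0,0,-2,0,0,1],[0,0,0,0,0,0,1]]' >/dev/null; python3 st.py
```

```text
T [ 0.24 -0.64 -0.04] F [3.5 1.3 2.5] pos [520.5 -74.5  34.6] yaw [ 1.80e+02 -1.00e-01  1.09e+01] q6 65.4 gap -0.2
T [ 0.24 -0.64  0.03] F [4.3 1.9 2.9] pos [517.6 -75.1  34.5] yaw [ 1.80e+02 -1.00e-01  1.09e+01] q6 65.2 gap -0.0
T [ 0.34 -1.22 -0.02] F [7.5 2.3 1.9] pos [516.2 -75.4  34.5] yaw [180.   -0.2  10.9] q6 65.2 gap 0.2
```

```bash

python3 -m jog '[[0,0,0,-2,0,0,1],[0,0,0,0,0,0,1]]' >/dev/null; python3 st.py
python3 -m jog '[[0,0,0,-1.5,0,0,1],[0,0,0,0,0,0,1]]' >/dev/null; python3 st.py
python3 -m jog '[[0,0,0,10,0,0,1],[0,0,0,15,0,0,1],[0,0,0,0,0,-40,1],[0,0,0,0,0,-45,1],[0,0,0,-45,0,-40,1]]' >/dev/null
python3 -m jog '[[0,0,0,-49,0,-30,1],[0,0,0,-49,0,-20,1],[0,0,0,-10,0,0,1],[0,0,0,0,0,0,1],[0,0,0,0,0,0,1]]' >/dev/null; python3 st.py
python3 - <<'E'
from h import *
p,im,s=snap("wrist","w5.png"); lids(wp(p,s),im,74,95)
p,im,s=snap("top"); cv2.imwrite("pics/t5.png",cv2.resize(im[130:270,100:400],None,fx=2.6,fy=2.6)); print(s["time"])
E
```

```text
T [ 0.79 -2.26 -0.01] F [14.1  4.2  0.4] pos [516.  -75.4  35.3] yaw [179.9  -0.4  10.9] q6 65.1 gap 0.1
T [ 1.13 -2.9  -0.05] F [17.7  7.7 -0.9] pos [515.9 -75.5  36. ] yaw [179.9  -0.6  10.9] q6 65.0 gap -0.1
T [ 0.04 -0.03 -0.03] F [ 0.5 -0.3  0. ] pos [401.8 -96.9 195.9] yaw [-1.80e+02  1.00e-01  1.08e+01] q6 58.5 gap -0.1
lid px 265 98 xy [472.9 -84.9] R [32.8, 32.6]
   seg [282.0, 62.0, 267.0, 136.0] len 52.1 ang 179.4 mid [472.6 -91.4]
   seg [263.0, 136.0, 278.0, 61.0] len 53.1 ang 179.5 mid [472.6 -89.2]
   seg [254.0, 107.0, 259.0, 79.0] len 19.3 ang 178.7 mid [474.9 -78.4]
   seg [266.0, 60.0, 252.0, 133.0] len 52.3 ang 178.9 mid [472.2 -80.5]
30.1
```

View pics/w5.png

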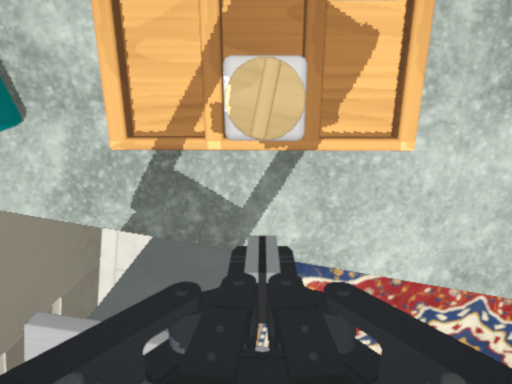

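View pics/t5.png

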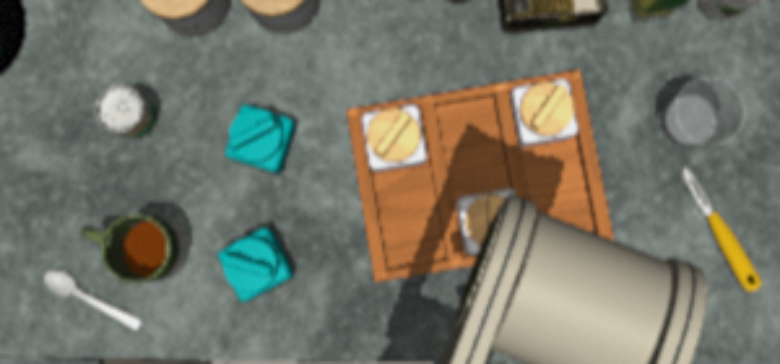

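The final views show the left jar (395,135) and right jar (547,110) against the far rail. The middle jar stands at the near rail, with its centre at lane x of about -58 mm. The mug, tin and glass have not moved, and the arm is clear.

```bash
python3 -c "
from bench import r
print(r.hand_in())"
```

```text
the job is handed in; nothing more can be done
None
```

The job is handed in after about 30 s: the left and right lids came fully home and their jars stand against the far rail, while the middle lid bound about 0.6 rad short of home and its jar stands against the near rail.

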